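Tap the mounting boss to the bottom of its hole

ROBOT

A 6-joint arm with a two-finger parallel gripper is mounted at the origin on the work surface. World frame = base frame: x ahead of the robot, y to its left, z up, the work surface at z = 0. Lengths are in m, angles in degrees, forces in N, time in s.
With the tool pointing down it reaches from about 0.325 to 0.775 m from the base axis. Payload 9.3 kg.
Tool frame: the origin (TCP) lies on the centre line of the jaws, within the pads' length; the fingertips stand manip.tcp_to_tips ahead of it and the grasp point (between the pads) lies 2 mm behind it (manip.tcp_to_tips is the distance from the TCP to the fingertips, in m); z points along the fingers, y is the direction in which the jaws open and shut (so a half turn about z gives the same grasp; the last joint's range is limited). The gripper opens to 85 mm and grips with 20 to 120 N. Pads are 22 mm wide; open, the fingers measure 114 mm over their backs; the gripper's body (76 mm by 85 mm) begins 54 mm behind the grasp point. The pads swing forward as they close: fully open they stand 13 mm farther back than shut.
Start: joints at [-77.67, 14.817, 1.232, 76.415, 0, 81.257], TCP at [0.198, -0.513, 0.224] pointing down, gripper open.
Joint ranges: [-174.27, 174.27], [-52.1, 104.24], [-59.71, 78.15], [-110.17, 111.67], [-87.03, 83.33], [-180, 180]. Speed limits (degrees/s): [127.2, 127.2, 159.86, 180, 180, 180].

INTERFACE

Orientations are given as [roll, pitch, yaw] about the fixed x, y, z axes, in that order (R = Rz(yaw) Ry(pitch) Rx(roll)).
In Python, from station import manip, viewer gives the robot as it stands. The module is installed in compiled form; this text tells all that it offers.
- The arm moves only by the shell command python3 -m inch 'ROWS' [FORCE]. ROWS is JSON, a list of rows, each a list of 7 numbers: the shift along the tool's x, y, z in m, then the turn, a rotation vector about the tool's x, y, z in degrees, then the finger opening in m, from 0 to 0.0854. A call has 1 to 10 rows; each row is the pose to reach, as a shift and turn from the pose commanded when the call began, along the tool's axes at that moment; what a row does not reach only later rows make up. A row lasts 1/8 s, in which the tool goes at most 62.5 mm and 10.7 degrees, less where a joint would pass 70% of its speed; a pose out of reach is approached as far as the arm can. A call with a gripper value outside its range is refused whole. The fingers move at their own pace and stop on an object; FORCE is the grip in N (left out, the last holds). Time passes only in rows, so rows that repeat a pose let the fingers close. It gives the time, the measured TCP pose, the force and the opening at its end, in the units of the state.
- manip.get_state(): the state, without advancing time (a new reading comes with each control period).
- viewer.get_image(name): name is "side" or "top"; returns (picture, depth): 400x640x3 uint8, red, green, blue; 400x640 float32, m along the optical axis (not along the pixel's ray), 0 where there is no reading.
- viewer.calibration(name): a dict with "fx", "fy", "cx", "cy" (pixels), "extrinsics" (4x4, takes a point from camera to world coordinates). Camera axes: x right, y down, z forward; pixel columns grow to the right and rows downward; lengths in m; the calibration is good to about 2 mm. A picture is of the moment at which its call begins. calibration takes no time and is no camera call.
- manip.finish_job(): hands the job in, once; it reports no verdict.
Trained networks look in the newest picture that a camera, given by its name, has taken for a name from the list of things; names that differ only in an ending like _2 or _b are one class to them, and where a whole thing is asked for, a point or a joint stands for the part that bears it (a point fixed in the world has none). Each returns a list of dicts, best first, with "p" (0 to 1); they miss things now and then, are a little off and sometimes report something else, mostly with a low value. They report only what shows in the picture. A call takes as long as a camera call. They do not tell look-alikes from the thing itself.
- viewer.look_for(label, camera): "rect" ([left, top, width, height] in pixels, round what is visible of it).
- viewer.outline_of(label, camera): "region" (400x640 bool, what is visible of it) and "rect" ([left, top, width, height] in pixels, round what is visible of it).
The state is a dict: "t": time; "joint_pos": joint angles; "dq": joint speeds; "joint_torque": joint torques, N m; "position": TCP position; "orientation": TCP orientation; "wrist_force": force on the tool from outside, world axes, zero at the start; "torque": the same for the moment, N m; "gripper_width": finger opening in m.
Only numpy, scipy, OpenCV 4.12 (cv2) and the standard library are available. Lean on these libraries where they do the work, as an engineer would, in place of code of your own. Each camera call takes 0.05 s, during which the arm holds its last target.

TASK

Stand the loose tap wrench on the square head of the tap in the electronics unit's boss and, with the wrench, run the tap to the bottom of the hole: half a turn forward (clockwise), a quarter turn back, half a turn forward, a quarter back, then forward again until you feel it bottom. Stop gently there, for a tap forced against the bottom breaks; let go and leave the wrench standing on the tap with the tap still resting on the bottom. Do not grip the tap itself and leave the other things where they are.

Things in the scene. Friction and masses are not known exactly. Their poses are not given: they have to be found in the camera images.
- wrench_grip (a point): Loose steel tap wrench: a square bar 28 x 28 mm, 53 mm tall, 180 g, standing upright on the bench at the start. Point on its axis, 37 mm above its lower end, in the middle of the solid upper part by which it is gripped. z is up its axis; x and y are normal to its faces. A thin index arm (6 mm thick, centred 6 mm above the lower end) sticks out along +x to 50 mm from the axis.
- wrench_socket (a point): Mouth of the wrench's socket: the centre of its lower end. The socket is a square hole 16.6 mm wide and 21 mm deep, open downward, its sides parallel to the outer faces, so the wrench fits the tap in any of four quarter positions. Same axes as wrench_grip.
- tap_head (a point): Square steel head of the tap that stands started in the boss: 15 x 15 mm, its top 5 mm tapering to 8 mm. Point on its axis, 10 mm below its top; 7 mm below the point is the top of a collar, 26 mm across, on which the seated wrench stands (its grip point is then 30 mm above this one). z is up; x and y are normal to the flats. The wrench has about 0.11 rad of free play on it each way.
- tap (a joint): Turn of the tap, rad: 0 at the start, growing clockwise seen from above (forward, inward), 3.14 is half a turn. It sinks 5 mm a turn, and turning it takes about 0.05 to 0.1 N m above the bottom.
- tap_point: The tap's buried working end, inside the boss, touching nothing but the bottom of the hole. The hole's depth is not measured: it bottoms at a turn somewhere between 5.1 and 6.25 rad, in the third stroke. From there the torque climbs by about 3.5 N m per rad turned on: 0.25 to 0.3 N m in all is a firm bottom, over about 0.5 N m breaks the tap.
- tap_feed: The tap as a whole; origin on its axis at the collar's underside, 10 mm below tap_head. Not to be touched by the fingers.
- unit: Black electronics unit, fixed to the bench, 190 (x) x 140 (y) x 70 mm tall, origin under its centre; an aluminium boss, 60 mm across and 25 mm tall, stands on the middle of its top with the tap in it; four short bright marks on the top around the boss, 52 mm from the axis, stand a quarter turn apart.
- spacer_mid (a point): Bystander: loose round turned aluminium spacer, 42 mm across its foot, 52 mm tall; point at half height.
- carton_mid (a point): Bystander: loose small cardboard carton 75 x 100 x 110 mm; point at its centre.
- drill_foot (a point): Bystander: cordless drill standing on its battery foot, 120 x 75 mm, 200 mm tall; point in the middle of the foot, 25 mm up.
Things that resemble listed ones, but are neither listed nor needed, are in the scene too. Of the things that look like the part that bears wrench_grip, take the one that is farthest to the robot's left at the start. Leave any orange look-alike of the unit alone.

How it is judged:
By the outcome, as a careful person would: the job done as asked, in the order asked, and still so for the second after the job is handed in, with the robot touching nothing.
It also fails if it takes over 72 s, if anything falls off the work surface, if the arm or the gripper's body presses on something with over 40 N, if the wrist force passes 120 N, or if a joint passes its speed limit or range.

## Working session

There is one attempt and no reset: what is moved stays moved. The work goes in short steps, Python scripts to look and compute and a shell command to move; the robot and the scene stay as the last step left them, time stands still between calls to the robot, and variables do not carry over. Pictures are saved under pics/ and viewed, and the job is handed in when it is done.

```bash
mkdir -p pics; ls
python3 - <<'E'
from station import manip, viewer
import cv2, numpy as np
s=manip.get_state(); print(s, manip.tcp_to_tips)
for n in("side","top"):
    im,d=viewer.get_image(n); cv2.imwrite(f"pics/{n}0.png",im[:,:,::-1]); np.savez(f"{n}0.npz",im=im,d=d)
    c=viewer.calibration(n); print(n,c)
    for l in("wrench_grip","unit","tap_head"):
        print(l,[(r["rect"],round(r["p"],2)) for r in viewer.look_for(l,n)])
E
```

```text
pics
{'t': 0.0, 'joint_pos': array([-7.76694562e+01,  1.48499379e+01,  1.18944533e+00,  7.64164314e+01,
        1.57223564e-03,  8.12584313e+01]), 'dq': array([-0.07557146, -0.00442451, -0.01235962, -0.09478806,  0.04117775,
       -0.0221458 ]), 'joint_torque': array([-4.66534766e-04, -5.55644274e+01,  3.44524777e+01,  1.38445012e-02,
       -3.66687336e-04, -1.02592094e-05]), 'position': array([ 0.19770341, -0.51291904,  0.22367184]), 'orientation': array([-1.79924209e+02, -1.32447184e-02,  2.10721026e+01]), 'wrist_force': array([-0.30522162,  0.73427067, -0.42399541]), 'torque': array([ 0.05702619, -0.01473836, -0.00095587]), 'gripper_width': 0.08578551982404048} 0.017
side {'fx': 396.40969293487694, 'fy': 396.40969293487694, 'cx': 316.1525665909008, 'cy': 195.72522873079285, 'extrinsics': array([[-9.84120214e-01, -1.35111588e-01,  1.15118479e-01,
         3.04608339e-01],
       [-1.77502806e-01,  7.47630532e-01, -6.39954171e-01,
         9.19251612e-01],
       [ 3.99134802e-04, -6.50225688e-01, -7.59741005e-01,
         1.09170992e+00],
       [ 0.00000000e+00,  0.00000000e+00,  0.00000000e+00,
         1.00000000e+00]])}
wrench_grip [([338.1, 118.1, 16.6, 11.0], 0.66), ([327.0, 132.4, 7.9, 18.6], 0.6)]
unit [([268.9, 165.0, 67.3, 50.2], 0.93), ([350.3, 133.2, 36.3, 35.9], 0.6)]
tap_head [([283.7, 263.2, 11.6, 18.5], 0.69)]
top {'fx': 452.692209027782, 'fy': 452.692209027782, 'cx': 325.70158024544617, 'cy': 204.82388412764635, 'extrinsics': array([[-0.01467712, -0.98449998,  0.1747695 ,  0.28290679],
       [-0.9995962 ,  0.01870023,  0.02139497,  0.05371604],
       [-0.02433158, -0.17438491, -0.9843769 ,  1.20925458],
       [ 0.        ,  0.        ,  0.        ,  1.        ]])}
wrench_grip [([492.4, 226.9, 25.4, 18.4], 0.7), ([454.7, 206.5, 21.3, 15.3], 0.54)]
unit [([326.4, 155.7, 61.3, 83.0], 0.81), ([414.1, 249.7, 62.5, 45.9], 0.72)]
tap_head [([448.3, 285.3, 6.9, 8.2], 0.65)]
```

View pics/side0.png

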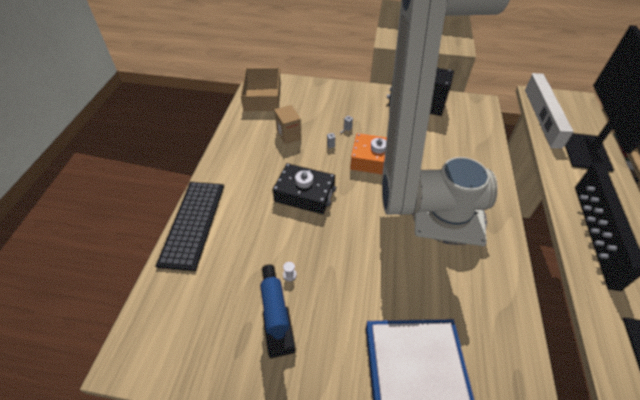

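View pics/top0.png

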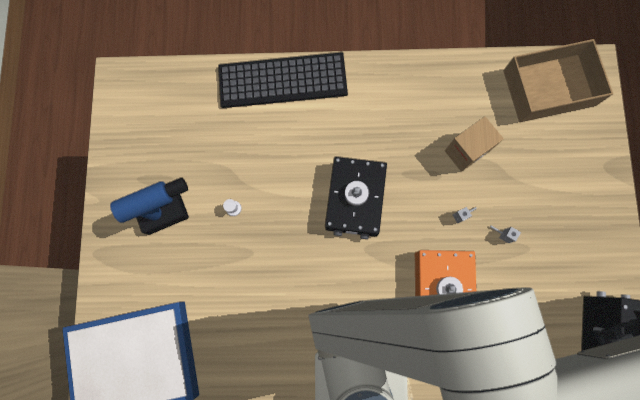

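Two wrench candidates in the top view: A at (464,214) and B at (510,234). The robot's left is +y, which is image left here, so A fits. I'll confirm with crops.

```bash
cat > h.py <<'E'
import numpy as np, cv2
from station import manip, viewer
def cal(n):
    c=viewer.calibration(n); return c,np.array(c["extrinsics"])
def atz(n,u,v,z):
    c,E=cal(n); r=E[:3,:3]@np.array([(u-c["cx"])/c["fx"],(v-c["cy"])/c["fy"],1]); return E[:3,3]+r*(z-E[2,3])/r[2]
def proj(n,P):
    c,E=cal(n); q=(np.asarray(P)-E[:3,3])@E[:3,:3]; return np.array([c["cx"]+c["fx"]*q[...,0]/q[...,2],c["cy"]+c["fy"]*q[...,1]/q[...,2]]).T
def cloud(n,d):
    c,E=cal(n); v,u=np.mgrid[0:400,0:640]; p=np.stack([(u-c["cx"])/c["fx"]*d,(v-c["cy"])/c["fy"]*d,d],-1); return p@E[:3,:3].T+E[:3,3]
def crop(im,u0,v0,u1,v1,k): return cv2.resize(im[v0:v1,u0:u1,::-1],None,fx=k,fy=k,interpolation=cv2.INTER_CUBIC)
E
python3 - <<'E'
from h import *
t=np.load("top0.npz"); s=np.load("side0.npz")
a=crop(t["im"],440,195,530,255,8); b=crop(s["im"],315,105,365,160,7)
cv2.imwrite("pics/cA.png",a); cv2.imwrite("pics/cB.png",b)
cv2.imwrite("pics/cU.png",crop(t["im"],315,145,400,245,6)); cv2.imwrite("pics/cS.png",crop(s["im"],265,155,345,220,9))
P=cloud("top",t["d"]); 
for (u,v) in [(464,214),(463,212),(510,234),(356,192),(345,175),(370,220)]: print(u,v,P[v,u].round(4))
Q=cloud("side",s["d"])
for (u,v) in [(331,136),(331,134),(348,120),(304,173),(290,185)]: print(u,v,Q[v,u].round(4))
# points by height near wrench A
for nm,C in(("top",P),("side",Q)):
    m=(abs(C[...,0]-P[214,464,0])<.04)&(abs(C[...,1]-P[214,464,1])<.04)
    for lo,hi in((.045,.07),(.015,.045)):
        k=m&(C[...,2]>lo)&(C[...,2]<hi); p=C[k]; print(nm,lo,len(p),p.mean(0).round(4),p.min(0).round(4),p.max(0).round(4))
E
```

```text
464 214 [ 0.4571 -0.2748  0.0561]
463 212 [ 0.4629 -0.2738  0.052 ]
510 234 [ 0.4046 -0.3904  0.0474]
356 192 [0.5076 0.0024 0.1164]
345 175 [0.5625 0.0275 0.0698]
370 220 [ 0.4444 -0.0335  0.0672]
331 136 [ 0.4589 -0.2689  0.0561]
331 134 [ 0.4613 -0.2847  0.0527]
348 120 [ 0.4058 -0.3849  0.0519]
304 173 [0.5113 0.0042 0.1158]
290 185 [0.557  0.0281 0.0718]
top 0.045 127 [ 0.4594 -0.2752  0.0526] [ 0.4419 -0.2945  0.0454] [ 0.4759 -0.2576  0.0581]
top 0.015 36 [ 0.4538 -0.2641  0.0291] [ 0.4408 -0.2703  0.0154] [ 0.4664 -0.258   0.0449]
side 0.045 48 [ 0.4596 -0.2728  0.0537] [ 0.4428 -0.2898  0.045 ] [ 0.4769 -0.2536  0.0602]
side 0.015 53 [ 0.4573 -0.266   0.0296] [ 0.4414 -0.2801  0.0152] [ 0.4761 -0.257   0.0448]
```

View pics/cA.png

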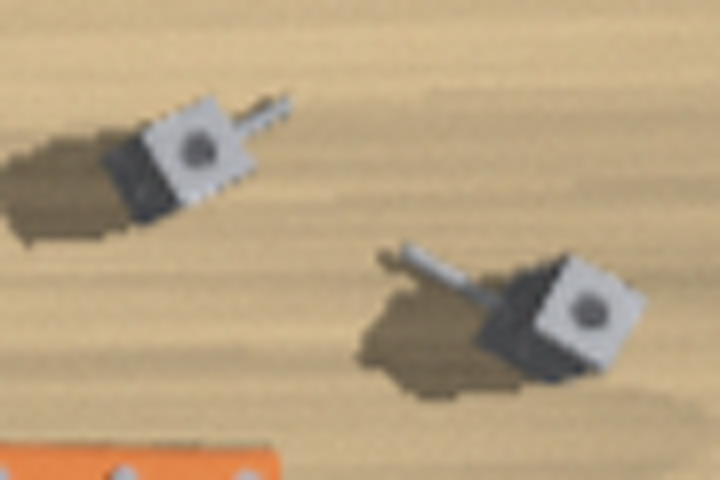

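View pics/cB.png

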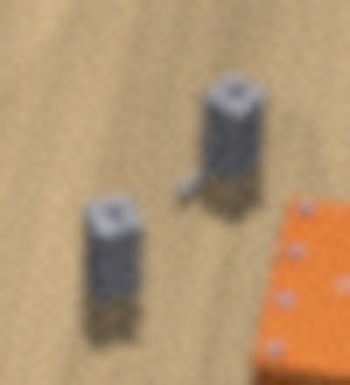

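View pics/cU.png

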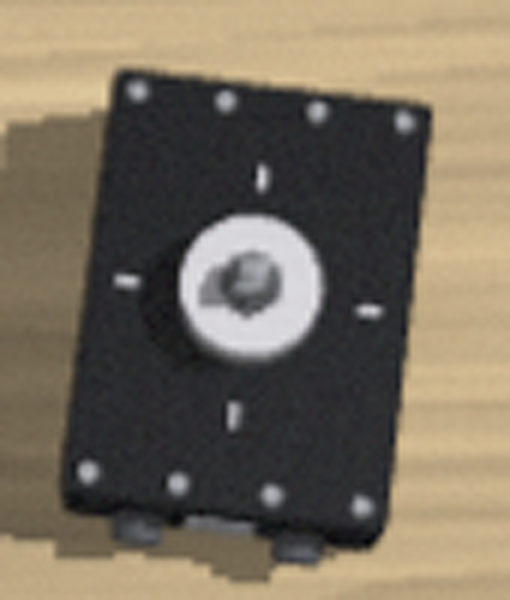

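View pics/cS.png

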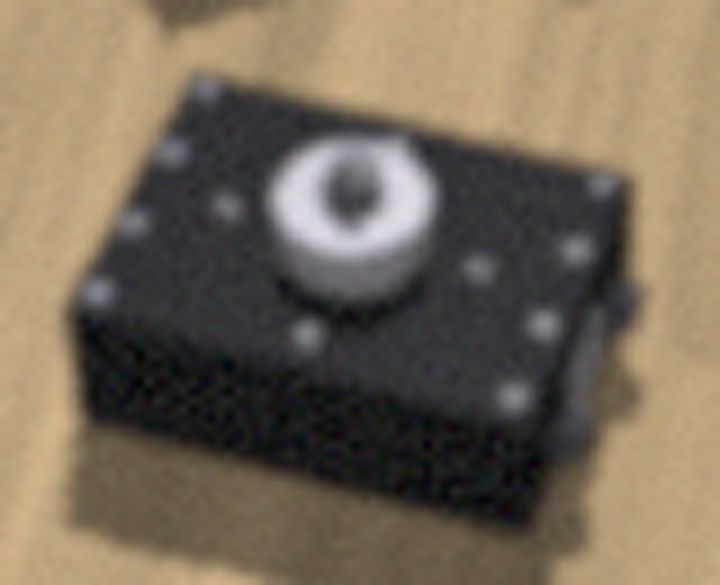

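Confirmed: A (crop centre ≈ (464,214) in top, (331,136) in side) is the leftmost of the two grey wrenches. Next, its corners and the tap's centre and yaw.

Run:
```python
from h import *
c=[(213,97),(255,163),(183,207),(141,138)]
W=np.array([atz("top",440+(x-3.5)/8,195+(y-3.5)/8,.053) for x,y in c])[:,:2]
print(W.round(4),W.mean(0)); 
e=np.roll(W,-1,0)-W; print(np.hypot(*e.T),np.degrees(np.arctan2(e[:,1],e[:,0]))%90)
print("arm tip",atz("top",440+283/8,195+104/8,.006))
# marks at z=.07
m=np.array([atz("top",315+(x-2.5)/6,145+(y-2.5)/6,.07) for x,y in[(263,178),(370,311),(234,416),(127,281)]])[:,:2]
print(m.round(4),m.mean(0)); print(np.degrees(np.arctan2(*(m-m.mean(0)).T[::-1])))
print("boss",atz("top",315+(252-2.5)/6,145+(286-2.5)/6,.095))
n=[(228,207),(398,142),(480,268),(308,335)]
k=np.array([atz("side",265+(x-4)/9,155+(y-4)/9,.07) for x,y in n])[:,:2]; print(k.round(4),k.mean(0))
t=np.load("top0.npz")["im"]; s=np.load("side0.npz")["im"]
a=crop(t,343,178,373,208,18); b=crop(s,290,165,318,195,18)
a=cv2.convertScaleAbs(a,alpha=1.5); b=cv2.convertScaleAbs(b,alpha=1.3)
cv2.imwrite("pics/th.png",np.hstack([a[:540,:],cv2.resize(b,(250,268)).repeat(1,0) if 0 else b[:540,:260]*0]));cv2.imwrite("pics/th2.png",b)
```

```text
[[ 0.4765 -0.2826]
 [ 0.4548 -0.2945]
 [ 0.441  -0.2706]
 [ 0.4635 -0.2587]] [ 0.45892756 -0.27662504]
[0.02474192 0.02756952 0.0255268  0.02713444] [28.72862583 30.04853487 27.76756877 28.41984162]
arm tip [ 0.48030314 -0.32043102  0.006     ]
[[ 0.5638 -0.0072]
 [ 0.5046 -0.0512]
 [ 0.4603  0.0079]
 [ 0.5197  0.0521]] [5.12076604e-01 4.18657704e-04]
[ -8.39576096 -98.29716669 171.78038284  81.66670415]
boss [ 5.11293706e-01 -1.53157293e-05  9.50000000e-02]
[[ 0.5657 -0.008 ]
 [ 0.5068 -0.0547]
 [ 0.4627  0.0062]
 [ 0.5211  0.0517]] [ 0.51406026 -0.00118639]
```

View pics/th.png

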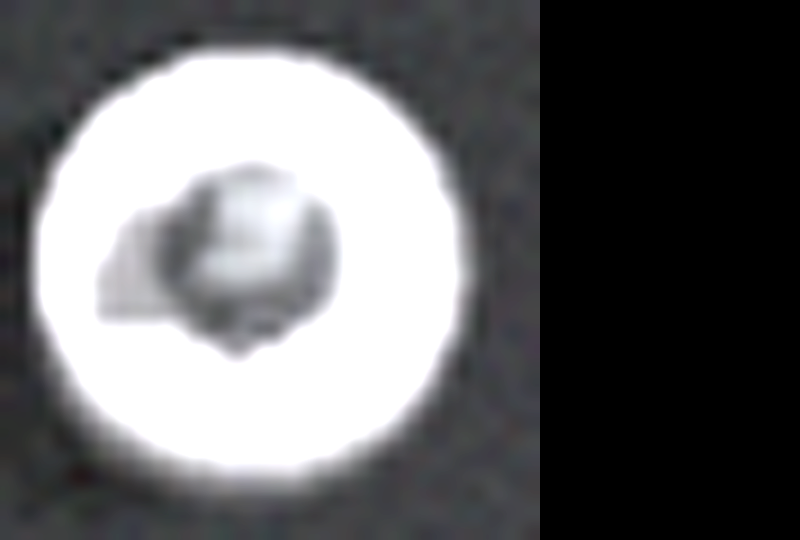

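View pics/th2.png

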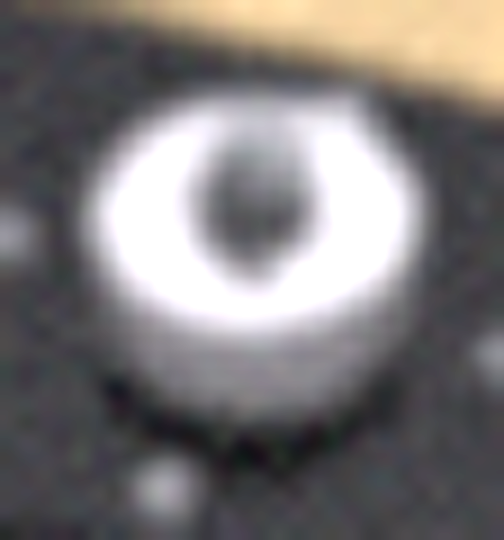

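```bash
cat > grab.py <<'E'
from h import *
for n in("top","side"):
    I=[];D=[]
    for i in range(5):
        im,d=viewer.get_image(n); I.append(im.astype(float)); D.append(d)
    np.savez(n+"avg.npz",im=np.mean(I,0),d=np.median(D,0))
E
python3 grab.py
cat > fit.py <<'E'
from h import *
from scipy.optimize import nnls
K=8
def faces(cx,cy,zu,yaw):
    F=[]
    def ring(r,z,n=40): a=np.linspace(0,2*np.pi,n,endpoint=False); return np.stack([cx+r*np.cos(a),cy+r*np.sin(a),z+0*a],1)
    def sq(w,z): a=np.radians(yaw+45+90*np.arange(4)); r=w/2*2**.5; return np.stack([cx+r*np.cos(a),cy+r*np.sin(a),z+0*a],1)
    bt=ring(.03,.095,80)
    F.append(("boss",bt))
    F.append(("shank",np.vstack([ring(.006,.095),ring(.006,zu)])))
    F.append(("cside",np.vstack([ring(.013,zu),ring(.013,zu+.003)])))
    F.append(("ctop",ring(.013,zu+.003)))
    lo,mi,hi=sq(.015,zu+.003),sq(.015,zu+.015),sq(.008,zu+.020)
    for i in range(4):
        j=(i+1)%4; F.append((f"s{i}",np.array([lo[i],lo[j],mi[j],mi[i]])))
    for i in range(4):
        j=(i+1)%4; F.append((f"t{i}",np.array([mi[i],mi[j],hi[j],hi[i]])))
    F.append(("top",hi)); return F
def render(n,par,u0,v0,u1,v1):
    lab=np.zeros(((v1-v0)*K,(u1-u0)*K),np.uint8)
    C=cal(n)[1][:3,3]
    for i,(nm,P) in enumerate(faces(*par)):
        if nm[0] in"st" and nm[1:].isdigit():
            nrm=np.cross(P[1]-P[0],P[2]-P[0]); 
            if nrm@(C-P[0])<=0: continue
        q=(proj(n,P)+.5-[u0,v0])*K
        q=cv2.convexHull(np.round(q).astype(np.int32)) if nm in("boss","shank","cside","ctop") else np.round(q).astype(np.int32)
        cv2.fillPoly(lab,[q],i+1)
    m=[]
    for i in range(1,14):
        a=cv2.GaussianBlur((lab==i).astype(np.float32),(0,0),K*SIG) ; m.append(cv2.resize(a,(u1-u0,v1-v0),interpolation=cv2.INTER_AREA))
    return np.array(m),lab
SIG=.45
def cost(n,img,par,box,msk):
    m,_=render(n,par,*box); A=m.reshape(13,-1).T[msk]; b=img[msk]
    keep=A.sum(0)>.3; A=A[:,keep]
    if 1:
        x=np.linalg.solve(A.T@A+1e-3*np.eye(A.shape[1]),A.T@b)
    r=b-A@x; return (r**2).sum(),x,keep
E
cat > run.py <<'E'
from fit import *
from scipy.optimize import minimize
for n in("top","side"):
    D=np.load(n+"avg.npz"); img=D["im"].mean(2); ctr=proj(n,np.array([.512,0,.105])); 
    u,v=np.round(ctr).astype(int); h=9 if n=="top" else 8
    box=(u-h,v-h,u+h+1,v+h+1); sub=img[box[1]:box[3],box[0]:box[2]]
    vv,uu=np.mgrid[box[1]:box[3],box[0]:box[2]]
    m1=np.hypot(*(np.stack([uu,vv],-1)-proj(n,np.array([.512,0,.11]))).reshape(-1,2).T)<6.5
    if n=="top": # mask shadow on boss
        m1&=~((uu.ravel()<u-3.5))
    b=sub.ravel()
    out=[]
    for yaw in range(0,90,3):
        best=None
        for zu in(.097,.1,.103):
            for dx in(-.001,.001):
              for dy in(-.001,.001):
                f=lambda p:cost(n,b,(p[0]*.001,p[1]*.001,p[2]*.001,yaw),box,m1)[0]
                c=f([512+dx*1e3,dy*1e3,zu*1e3])
                if best is None or c<best[0]: best=(c,[512+dx*1e3,dy*1e3,zu*1e3])
        r=minimize(f,best[1],method="Nelder-Mead",options=dict(maxfev=70,initial_simplex=np.array([best[1]]*4)+np.vstack([[0,0,0],np.diag([.8,.8,1.5])])))
        out.append((r.fun,yaw,r.x.round(1)))
    mx=sorted(out,key=lambda o:o[0])
    print(n,m1.sum()); print([(int(o[0]),o[1]) for o in out])
    for o in mx[:4]: print(o)
E
time python3 run.py
```

```text
Traceback (most recent call last):
  File "run.py", line 19, in <module>
    c=f([512+dx*1e3,dy*1e3,zu*1e3])
  File "run.py", line 18, in <lambda>
    f=lambda p:cost(n,b,(p[0]*.001,p[1]*.001,p[2]*.001,yaw),box,m1)[0]
               ~~~~^^^^^^^^^^^^^^^^^^^^^^^^^^^^^^^^^^^^^^^^^^^^^^^^
  File "fit.py", line 35, in cost
    m,_=render(n,par,*box); A=m.reshape(13,-1).T[msk]; b=img[msk]
        ~~~~~~^^^^^^^^^^^^
  File "fit.py", line 26, in render
    q=(proj(n,P)+.5-[u0,v0])*K
       ~~~~^^^^^
  File "h.py", line 8, in proj
    c,E=cal(n); q=(np.asarray(P)-E[:3,3])@E[:3,:3]; return np.array([c["cx"]+c["fx"]*q[...,0]/q[...,2],c["cy"]+c["fy"]*q[...,1]/q[...,2]]).T
        ~~~^^^
  File "h.py", line 4, in cal
    c=viewer.calibration(n); return c,np.array(c["extrinsics"])
ValueError: time passes only in moves, steps and waits

real	0m12.941s
user	0m5.362s
sys	0m1.814s
```

```bash
sed -i 's/^def cal(n):/import functools\n@functools.lru_cache(None)\ndef cal(n):/' h.py
time timeout 500 python3 run.py; python3 -c "
from h import *;print(manip.get_state()['t'])"
```

```text
top 108
[(12425, 0), (13598, 3), (14079, 6), (15016, 9), (15620, 12), (17730, 15), (17837, 18), (18891, 21), (19614, 24), (20694, 27), (20581, 30), (20777, 33), (21011, 36), (20725, 39), (20373, 42), (20492, 45), (19928, 48), (19000, 51), (17658, 54), (15990, 57), (15699, 60), (14265, 63), (12925, 66), (12223, 69), (11440, 72), (10230, 75), (10352, 78), (10246, 81), (10794, 84), (11338, 87)]
(np.float64(10230.601440699123), 75, array([511.2,   1.9, 100.9]))
(np.float64(10246.379103945066), 81, array([511.8,   1.8,  97.3]))
(np.float64(10352.57296693373), 78, array([511.4,   1.8,  99.1]))
(np.float64(10794.073830874982), 84, array([511.2,   1.8,  99.5]))
side 132
[(131490, 0), (126553, 3), (125789, 6), (125934, 9), (125854, 12), (126019, 15), (126425, 18), (127853, 21), (129055, 24), (141653, 27), (124469, 30), (147829, 33), (126210, 36), (125928, 39), (149869, 42), (145831, 45), (127725, 48), (141111, 51), (126646, 54), (133214, 57), (143702, 60), (125406, 63), (126477, 66), (125041, 69), (124741, 72), (124403, 75), (127956, 78), (127882, 81), (126967, 84), (127043, 87)]
(np.float64(124403.44886975837), 75, array([514.4,  -4.4,  83.1]))
(np.float64(124469.67823190575), 30, array([514.5,  -4.4,  84.2]))
(np.float64(124741.78192512768), 72, array([514.3,  -4.5,  83.8]))
(np.float64(125041.12892705915), 69, array([514.6,  -4.4,  83.5]))
0.9
real	0m40.789s
user	0m38.317s
sys	0m0.190s
```

```bash
sed -e 's/<6.5/<(5.5 if n=="top" else 4.6)/' -e 's/range(0,90,3)/range(0,90,5)/' run.py > run2.py; timeout 500 python3 run2.py
python3 - <<'E'
from fit import *
for n,h in(("top",12),("side",12)):
    img=np.load(n+"avg.npz")["im"]; u,v=np.round(proj(n,np.array([.512,0,.105]))).astype(int); k=25
    a=crop(np.clip(img*1.2,0,255).astype(np.uint8),u-h,v-h,u+h,v+h,k)
    b=a.copy()
    for nm,P in faces(.512,.001,.1,80):
        if nm in("top","ctop","boss","t0","t1","t2","t3"): cv2.polylines(b,[np.round((proj(n,P)+.5-[u-h,v-h])*k).astype(np.int32)],True,(0,0,255) if nm[0]!="b" else (0,200,0),1)
    cv2.imwrite(f"pics/ov_{n}.png",cv2.resize(np.hstack([a,b]),(800,400)))
E
```

```text
top 82
[(9133, 0), (10334, 5), (12117, 10), (14032, 15), (15537, 20), (16378, 25), (16861, 30), (17572, 35), (17652, 40), (16874, 45), (15721, 50), (13863, 55), (12337, 60), (10430, 65), (8180, 70), (7245, 75), (7021, 80), (7503, 85)]
(np.float64(7021.448241476139), 80, array([511.2,   1.7, 100.4]))
(np.float64(7245.723955382897), 75, array([511.4,   1.5,  99.6]))
(np.float64(7503.98937478069), 85, array([511.1,   1.6,  99.7]))
(np.float64(8180.014494586285), 70, array([510.6,   1.8, 103.4]))
side 66
[(17066, 0), (17535, 5), (22038, 10), (16931, 15), (23798, 20), (25763, 25), (26124, 30), (18505, 35), (19014, 40), (19511, 45), (31037, 50), (30984, 55), (32337, 60), (28222, 65), (27261, 70), (27720, 75), (22923, 80), (20587, 85)]
(np.float64(16931.24692159797), 15, array([515.4,  -2.4,  97.7]))
(np.float64(17066.177687070605), 0, array([514.9,  -2. ,  90.1]))
(np.float64(17535.789674124968), 5, array([514.2,  -2.3,  98.5]))
(np.float64(18505.083586724428), 35, array([514.2,  -2.8,  86.9]))
```

View pics/ov_top.png

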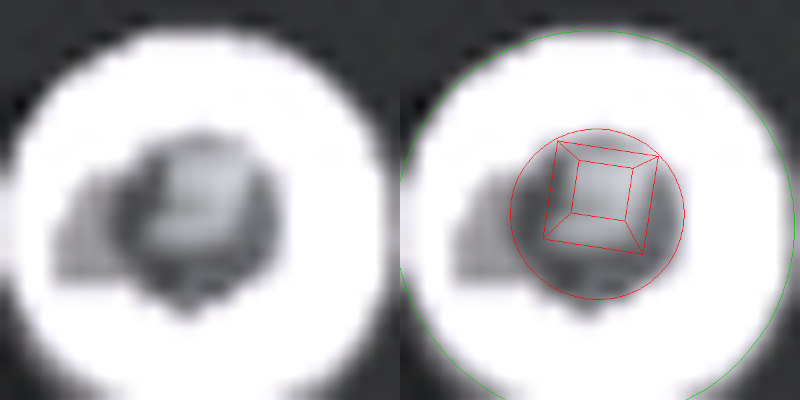

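View pics/ov_side.png

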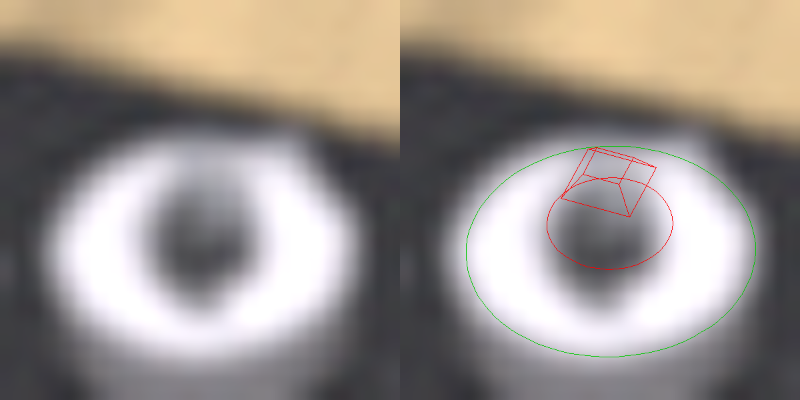

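Fit of the tap head (top view): yaw ≈ −11° (mod 90), centre ≈ (0.512, 0.001), collar underside z ≈ 0.100. Wrench A: (0.459, −0.277), yaw ≈ 28.5° mod 90. I'll go over the wrench and turn j6 to the negative side, so there is room for the strokes.

```bash
cat > rel.py <<'E'
# usage: rel.py X Y Z YAW : prints shift/turn in tool axes from measured pose
import sys; from h import *
from scipy.spatial.transform import Rotation as R
s=manip.get_state(); p=s["position"]; r=R.from_euler("xyz",s["orientation"],degrees=True)
t=[float(a) for a in sys.argv[1:5]]
d=r.inv().apply(np.array(t[:3])-p); q=(r.inv()*R.from_euler("xyz",[180,0,t[3]],degrees=True)).as_rotvec(degrees=True)
print(s["t"],"pos",p.round(4),"ori",s["orientation"].round(2),"j",s["joint_pos"].round(1),"F",s["wrist_force"].round(2),"T",s["torque"].round(3),"w",round(s["gripper_width"],4)); print("shift",d.round(4),"turn",q.round(2))
E
python3 -m inch '[[0.0329,-0.0127,0,0,0,-10.7,0.0854],[0.082,-0.0317,0,0,0,-21.4,0.0854],[0.131,-0.0507,0,0,0,-32.1,0.0854],[0.18,-0.0697,0,0,0,-42.8,0.0854],[0.229,-0.0887,0,0,0,-53.5,0.0854],[0.279,-0.1077,0,0,0,-64.2,0.0854],[0.312,-0.12,0,0,0,-74.9,0.0854],[0.3286,-0.1268,0,0,0,-85.6,0.0854],[0.3286,-0.1268,0,0,0,-96.3,0.0854],[0.3286,-0.1268,0,0,0,-107,0.0854]]' 40
python3 rel.py .4589 -.2766 .224 208.5
```

```text
t: 2.15
position: [0.4591, -0.2764, 0.2242]
orientation: [-180.0, -0.0, 128.5]
wrist_force: [0.8, -0.5, -0.4]
gripper_width: 0.0852
2.15 pos [ 0.4591 -0.2764  0.2242] ori [-180.     -0.    128.48] j [-40.   13.4  -0.7  75.9  -0.   11.5] F [ 0.83 -0.47 -0.35] T [-0.011  0.062 -0.009] w 0.0852
shift [-0.0001 -0.0003  0.0002] turn [  0.    -0.   -80.02]
```

```bash
python3 - <<'E'
from h import *
im,d=viewer.get_image("top"); cv2.imwrite("pics/top1.png",im[:,:,::-1])
E
python3 -m inch '[[0,0,0.05,0,0,5,0.0854],[0,0,0.1,0,0,10,0.0854],[0,0,0.14,0,0,10,0.0854],[0,0,0.17,0,0,10,0.0854],[0,0,0.189,0,0,10,0.0854],[0,0,0.189,0,0,10,0.06],[0,0,0.189,0,0,10,0.02],[0,0,0.189,0,0,10,0.02],[0,0,0.189,0,0,10,0.02],[0,0,0.189,0,0,10,0.02]]' 20
python3 rel.py .4589 -.2766 .035 118.5
```

```text
t: 3.45
position: [0.4593, -0.2772, 0.0363]
orientation: [180.0, 0.1, 118.1]
wrist_force: [-1.2, 0.3, 6.9]
gripper_width: 0.0272
3.45 pos [ 0.4593 -0.2772  0.0363] ori [1.7996e+02 1.1000e-01 1.1806e+02] j [-40.1  20.6 -19.6  49.6  -0.   21.9] F [-1.16  0.27  6.94] T [ 0.05   0.189 -0.029] w 0.0272
shift [ 0.0007 -0.0001  0.0013] turn [ 0.04  0.11 -0.44]
```

View pics/top1.png

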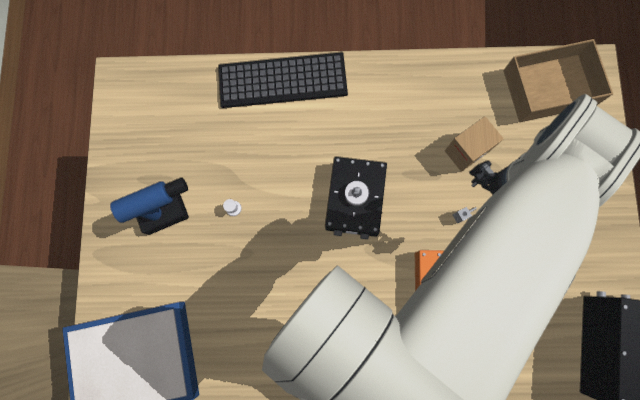

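```bash
python3 -m inch '[[0,0,0,0,0,0,0.0854],[0,0,0,0,0,0,0.0854],[0,0,0,0,0,-10,0.0854],[0,0,0,0,0,-20,0.0854],[0,0,0,0,0,-30,0.0854],[0,0,0,0,0,-40,0.0854],[0,0,0,0,0,-50,0.0854],[0,0,0,0,0,-60,0.0854],[0,0,0,0,0,-70,0.0854],[0,0,0,0,0,-80,0.0854]]'
python3 rel.py .4593 -.2772 .035 208.5
python3 -m inch '[[0,0,0.0005,0,0,-10,0.0854],[0,0,0.001,0,0,-10,0.0854],[0,0,0.001,0,0,-10,0.04],[0,0,0.001,0,0,-10,0.02],[0,0,0.001,0,0,-10,0.02],[0,0,0.001,0,0,-10,0.02],[0,0,0.001,0,0,-10,0.02]]' 60
python3 rel.py .4593 -.2772 .035 208.5
```

```text
t: 4.7
position: [0.4587, -0.2767, 0.0352]
orientation: [180.0, -0.0, -161.6]
wrist_force: [-0.9, 0.7, 0.2]
gripper_width: 0.0856
4.7 pos [ 0.4587 -0.2767  0.0352] ori [ 1.7999e+02 -1.0000e-02 -1.6160e+02] j [-40.1  20.7 -19.7  49.6  -0.  -58.5] F [-0.9   0.66  0.19] T [ 0.006 -0.048 -0.026] w 0.0856
shift [-0.0004 -0.0007  0.0002] turn [ 1.00e-02 -1.00e-02 -1.01e+01]
t: 5.58
position: [0.4588, -0.2768, 0.0346]
orientation: [-180.0, 0.0, -151.9]
wrist_force: [-1.0, 0.9, 5.6]
gripper_width: 0.0262
5.575 pos [ 0.4588 -0.2768  0.0346] ori [-1.7998e+02  1.0000e-02 -1.5195e+02] j [-40.1  20.7 -19.7  49.5  -0.  -68.1] F [-1.    0.92  5.63] T [ 0.21   0.242 -0.005] w 0.0262
shift [-0.0002 -0.0006 -0.0004] turn [-0.02  0.01 -0.45]
```

```bash
python3 -m inch '[[0,0,-0.03,0,0,0,0.02],[0,0,-0.08,0,0,0,0.02],[-0.01,0.012,-0.125,0,0,-5,0.02],[-0.036,0.045,-0.145,0,0,-13,0.02],[-0.069,0.086,-0.145,0,0,-22,0.02],[-0.102,0.127,-0.145,0,0,-31,0.02],[-0.135,0.168,-0.145,0,0,-40,0.02],[-0.16,0.199,-0.145,0,0,-47,0.02],[-0.1773,0.2201,-0.145,0,0,-51.5,0.02],[-0.1773,0.2201,-0.145,0,0,-51.5,0.02]]'
python3 rel.py .5117 .0008 .175 259.5
python3 - <<'E'
from h import *
for n in("top","side"):
    im,d=viewer.get_image(n); cv2.imwrite(f"pics/{n}2.png",im[:,:,::-1])
    if n=="side": cv2.imwrite("pics/side2c.png",crop(im,250,120,350,220,6))
E
```

```text
t: 6.82
position: [0.5116, 0.0025, 0.1789]
orientation: [180.0, 0.0, -100.3]
wrist_force: [-0.4, -0.2, -1.4]
gripper_width: 0.026
6.825 pos [0.5116 0.0025 0.1789] ori [ 1.7996e+02  1.0000e-02 -1.0026e+02] j [ -9.1  12.1  -9.1  68.8   0.  -88.9] F [-0.38 -0.17 -1.42] T [-0.035  0.018  0.012] w 0.026
shift [ 0.0017 -0.0004  0.0039] turn [0.04 0.01 0.24]
```

View pics/side2c.png

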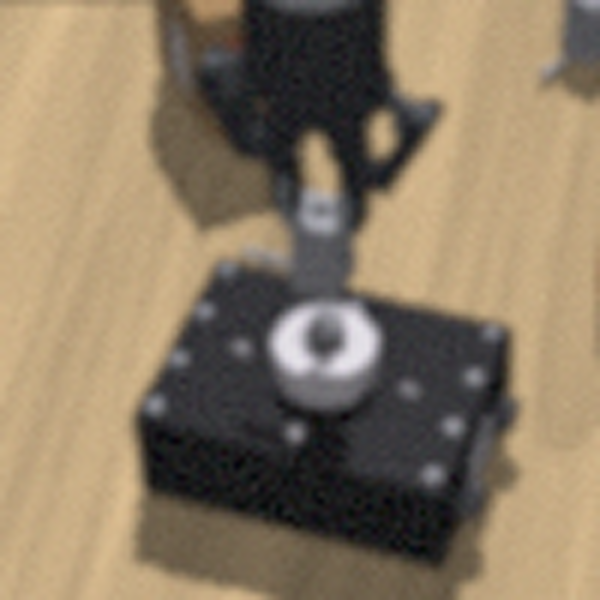

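View pics/top2.png

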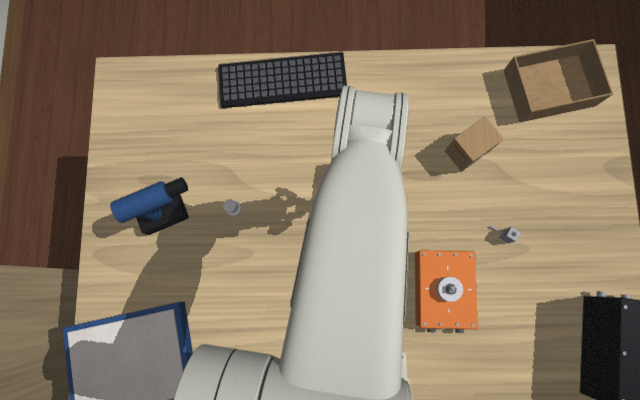

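```bash
python3 -m inch '[[0.0017,-0.0004,0.008,0,0,0,0.02],[0.0017,-0.0004,0.016,0,0,0,0.02],[0.0017,-0.0004,0.020,0,0,0,0.02],[0.0017,-0.0004,0.023,0,0,0,0.02],[0.0017,-0.0004,0.026,0,0,0,0.02],[0.0017,-0.0004,0.028,0,0,0,0.02]]'
python3 rel.py .5117 .0008 .1376 259.5
```

```text
t: 7.68
position: [0.5118, -0.0008, 0.1512]
orientation: [-180.0, 0.0, -100.4]
wrist_force: [0.0, -0.8, -1.6]
gripper_width: 0.0268
7.675 pos [ 0.5118 -0.0008  0.1512] ori [-179.99    0.   -100.42] j [ -9.5  13.  -12.1  64.9   0.  -89.1] F [ 0.03 -0.77 -1.59] T [ 0.021 -0.028  0.024] w 0.0268
shift [-0.0016  0.0004  0.0136] turn [-0.01  0.    0.08]
```

```bash
python3 -m inch '[[-0.0016,0.0004,0.001,0,0,0,0.02],[-0.0016,0.0004,0.003,0,0,0,0.02],[-0.0016,0.0004,0.005,0,0,0,0.02],[-0.0016,0.0004,0.005,0,0,0,0.02]]'
python3 rel.py .5117 .0008 .1376 259.5
```

```text
t: 8.18
position: [0.5117, 0.0008, 0.1462]
orientation: [-180.0, 0.0, -100.4]
wrist_force: [0.6, -0.2, -0.9]
gripper_width: 0.0266
8.175 pos [0.5117 0.0008 0.1462] ori [-180.      0.   -100.42] j [ -9.3  13.2 -12.6  64.2   0.  -88.9] F [ 0.56 -0.2  -0.89] T [ 0.017 -0.119  0.006] w 0.0266
shift [-0.      0.      0.0086] turn [-0.    0.    0.08]
```

```bash
python3 -m inch '[[0,0,0.001,0,0,0,0.02],[0,0,0.002,0,0,0,0.02],[0,0,0.003,0,0,0,0.02],[0,0,0.003,0,0,0,0.02]]'
python3 rel.py .5117 .0008 .1376 259.5
python3 -m inch '[[0,0,0.001,0,0,0,0.02],[0,0,0.002,0,0,0,0.02],[0,0,0.003,0,0,0,0.02],[0,0,0.003,0,0,0,0.02]]'
python3 rel.py .5117 .0008 .1376 259.5
```

```text
t: 8.68
position: [0.5118, 0.0008, 0.1433]
orientation: [-180.0, 0.0, -100.4]
wrist_force: [0.9, 0.3, -0.8]
gripper_width: 0.0263
8.675 pos [0.5118 0.0008 0.1433] ori [-1.7999e+02  1.0000e-02 -1.0043e+02] j [ -9.3  13.3 -12.9  63.7   0.  -88.9] F [ 0.91  0.28 -0.82] T [ 0.082 -0.335  0.003] w 0.0263
shift [-0.      0.0001  0.0057] turn [-0.01  0.01  0.07]
t: 9.18
position: [0.5117, 0.0008, 0.1402]
orientation: [-180.0, 0.0, -100.4]
wrist_force: [1.8, 0.6, -1.4]
gripper_width: 0.026
9.175 pos [0.5117 0.0008 0.1402] ori [-179.99    0.   -100.42] j [ -9.3  13.4 -13.3  63.3   0.  -88.9] F [ 1.81  0.57 -1.41] T [ 0.069 -0.499 -0.026] w 0.026
shift [0.     0.     0.0026] turn [-0.01  0.    0.08]
```

```bash
python3 -m inch '[[-0.0001,-0.0004,0,0,0,0,0.02],[-0.0001,-0.0008,0,0,0,0,0.02],[-0.0001,-0.0008,0,0,0,0,0.02]]'
python3 rel.py .5117 .0008 .1376 259.5
python3 -m inch '[[0,0,0.001,0,0,0,0.02],[0,0,0.002,0,0,0,0.02],[0,0,0.0025,0,0,0,0.02],[0,0,0.0025,0,0,0,0.02]]'
python3 rel.py .5117 .0008 .1376 259.5
```

```text
t: 9.55
position: [0.5121, 0.0008, 0.1401]
orientation: [180.0, -0.0, -100.4]
wrist_force: [-0.4, 0.6, -1.4]
gripper_width: 0.0264
9.55 pos [0.5121 0.0008 0.1401] ori [ 179.96   -0.   -100.43] j [ -9.3  13.5 -13.2  63.4  -0.  -88.9] F [-0.39  0.55 -1.43] T [0.109 0.03  0.018] w 0.0264
shift [0.0001 0.0004 0.0025] turn [ 0.04 -0.    0.07]
t: 10.05
position: [0.5124, 0.0007, 0.1377]
orientation: [180.0, -0.0, -100.4]
wrist_force: [0.1, -0.2, -0.8]
gripper_width: 0.0261
10.05 pos [0.5124 0.0007 0.1377] ori [ 179.99   -0.   -100.43] j [ -9.3  13.6 -13.4  63.   -0.  -88.9] F [ 0.1  -0.17 -0.76] T [ 0.095 -0.022  0.021] w 0.0261
shift [0.0001 0.0007 0.0001] turn [ 0.01 -0.    0.07]
```

```bash
for i in 1 2; do python3 -m inch '[[0,0,0.0005,0,0,0,0.02],[0,0,0.001,0,0,0,0.02],[0,0,0.001,0,0,0,0.02]]' | tail -5
python3 rel.py .5124 .0008 .1376 259.5;done
```

```text
t: 10.42
position: [0.5124, 0.0008, 0.1367]
orientation: [180.0, 0.0, -100.4]
wrist_force: [-0.2, -0.4, -2.2]
gripper_width: 0.0265
10.425 pos [0.5124 0.0008 0.1367] ori [ 180.      0.   -100.43] j [ -9.3  13.6 -13.5  62.9   0.  -88.9] F [-0.18 -0.39 -2.22] T [ 0.079 -0.018 -0.032] w 0.0265
shift [-0.      0.     -0.0009] turn [0.   0.   0.07]
t: 10.8
position: [0.5124, 0.0008, 0.1357]
orientation: [180.0, 0.0, -100.4]
wrist_force: [-0.3, 0.3, -1.8]
gripper_width: 0.0265
10.8 pos [0.5124 0.0008 0.1357] ori [ 179.99    0.   -100.43] j [ -9.3  13.7 -13.6  62.7   0.  -88.9] F [-0.33  0.31 -1.78] T [ 0.063 -0.042  0.042] w 0.0265
shift [-0.      0.     -0.0019] turn [0.01 0.   0.07]
```

```bash
for i in 1 2 ; do python3 -m inch '[[0,0,0.0005,0,0,0,0.02],[0,0,0.001,0,0,0,0.02],[0,0,0.001,0,0,0,0.02]]' | grep xxx
python3 rel.py .5124 .0008 .1376 259.5|head -1;done
```

```text
11.175 pos [0.5124 0.0008 0.1347] ori [ 180.     -0.   -100.43] j [ -9.3  13.7 -13.7  62.6  -0.  -88.9] F [-0.07  0.21 -2.7 ] T [ 0.096 -0.006 -0.07 ] w 0.0264
11.55 pos [0.5125 0.0008 0.1343] ori [-179.96    0.   -100.43] j [ -9.3  13.7 -13.8  62.5  -0.  -88.9] F [-2.03 -0.01  4.69] T [0.162 0.435 0.05 ] w 0.0263
```

```bash
cat > st.py <<'E'
from h import *
import sys
N=int(sys.argv[1]) if len(sys.argv)>1 else 3
T=[];J=[];F=[]
for i in range(N):
    im,_=viewer.get_image("side"); s=manip.get_state(); T.append(s["torque"]); J.append(s["joint_torque"][5]); F.append(s["wrist_force"])
print(round(s["t"],2),"pos",s["position"].round(4),"yaw",s["orientation"][2].round(2),"j6",s["joint_pos"][5].round(2),"F",np.mean(F,0).round(2),"Tz",np.round([t[2] for t in T],3),"J6",np.round(J,4),"w",round(s["gripper_width"],4))
if len(sys.argv)>2: cv2.imwrite(sys.argv[2],crop(im,260,130,360,220,7))
E
python3 -m inch '[[0,0,-0.0004,0,0,0,0.02],[0,0,-0.0004,0,0,0,0.02]]' >/dev/null; python3 st.py 3 pics/seat.png
```

```text
11.95 pos [0.5125 0.0007 0.1343] yaw -100.43 j6 -88.88 F [-1.12  0.34  3.83] Tz [-0.007  0.004  0.025] J6 [0.0029 0.0029 0.0029] w 0.0265
```

View pics/seat.png

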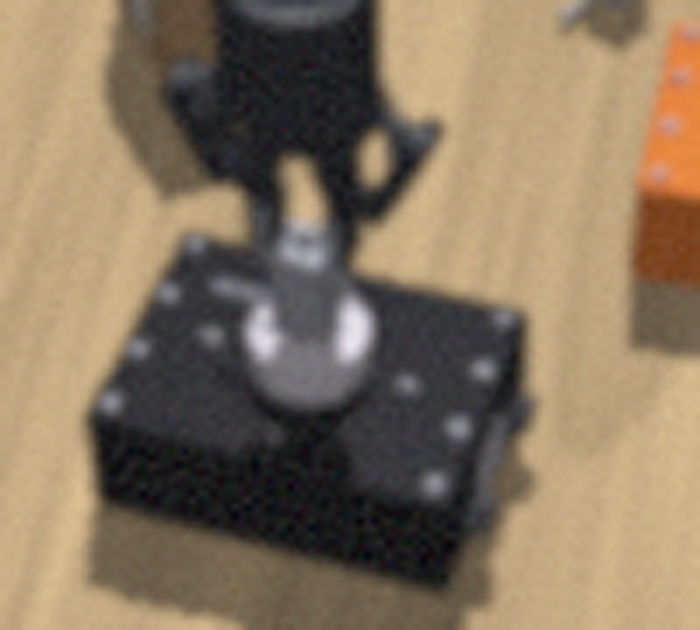

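```bash
python3 -m inch '[[0,0,-0.0003,0,0,2,0.02],[0,0,-0.0003,0,0,4,0.02],[0,0,-0.0003,0,0,4,0.02]]' >/dev/null; python3 st.py 1;  python3 -m inch '[[0,0,0,0,0,2,0.02],[0,0,0,0,0,2,0.02]]' >/dev/null; python3 st.py 1; python3 -m inch '[[0,0,0,0,0,2,0.02],[0,0,0,0,0,2,0.02]]' >/dev/null; python3 st.py 1; python3 -m inch '[[0,0,0,0,0,2,0.02],[0,0,0,0,0,2,0.02]]' >/dev/null; python3 st.py 1
```

```text
12.38 pos [0.5124 0.0009 0.1344] yaw -104.43 j6 -84.87 F [-0.8   1.88  2.39] Tz [-0.031] J6 [0.1393] w 0.0261
12.68 pos [0.5124 0.0009 0.1344] yaw -106.43 j6 -82.87 F [-0.2   3.07  1.54] Tz [0.016] J6 [0.1682] w 0.026
12.97 pos [0.5123 0.0008 0.1344] yaw -108.43 j6 -80.87 F [-0.92  3.83 -0.41] Tz [0.036] J6 [0.1728] w 0.0259
13.28 pos [0.5123 0.0008 0.1344] yaw -110.44 j6 -78.87 F [-0.27  3.53  0.45] Tz [0.094] J6 [0.1748] w 0.0263
```

```bash
python3 st.py 5; python3 -m inch '[[0,0,0,0,0,2,0.02],[0,0,0,0,0,2,0.02]]' >/dev/null; python3 st.py 4
```

```text
13.53 pos [0.5124 0.0008 0.1344] yaw -110.42 j6 -78.88 F [-1.67  3.38  0.22] Tz [-0.01   0.058  0.037  0.057  0.063] J6 [0.0989 0.0703 0.0604 0.0574 0.0568] w 0.0262
13.97 pos [0.5123 0.0008 0.1344] yaw -112.42 j6 -76.88 F [-1.72  3.97 -0.25] Tz [0.082 0.051 0.043 0.063] J6 [0.1769 0.1008 0.0718 0.0617] w 0.0264
```

```bash
python3 -m inch '[[-0.0004,0.0002,0.00015,0,0,10,0.02],[-0.0004,0.0002,0.0003,0,0,20,0.02],[-0.0004,0.0002,0.0004,0,0,30,0.02],[-0.0004,0.0002,0.00055,0,0,40,0.02],[-0.0004,0.0002,0.0007,0,0,50,0.02],[-0.0004,0.0002,0.0008,0,0,60,0.02],[-0.0004,0.0002,0.001,0,0,70,0.02],[-0.0004,0.0002,0.0011,0,0,80,0.02],[-0.0004,0.0002,0.0012,0,0,90,0.02],[-0.0004,0.0002,0.0012,0,0,90,0.02]]' >/dev/null; python3 st.py 4
```

```text
15.43 pos [0.5117 0.0012 0.1331] yaw 157.57 j6 13.17 F [-4.46  3.54  1.  ] Tz [ 0.013 -0.011  0.028  0.026] J6 [0.3473 0.0863 0.0243 0.0099] w 0.0266
```

```bash
python3 -m inch '[[0.0005,0.0001,0.00015,0,0,10,0.02],[0.0005,0.0001,0.0003,0,0,20,0.02],[0.0005,0.0001,0.0004,0,0,30,0.02],[0.0005,0.0001,0.00055,0,0,40,0.02],[0.0005,0.0001,0.0007,0,0,50,0.02],[0.0005,0.0001,0.0008,0,0,60,0.02],[0.0005,0.0001,0.001,0,0,70,0.02],[0.0005,0.0001,0.0011,0,0,78,0.02],[0.0005,0.0001,0.0011,0,0,81.5,0.02],[0.0005,0.0001,0.0011,0,0,82.4,0.02]]' >/dev/null; python3 st.py 4 pics/s1.png
```

```text
16.88 pos [0.5114 0.002  0.132 ] yaw 75.2 j6 95.59 F [-3.61  5.69 -0.02] Tz [0.134 0.068 0.114 0.147] J6 [0.0831 0.2686 0.145  0.0978] w 0.0265
```

View pics/s1.png

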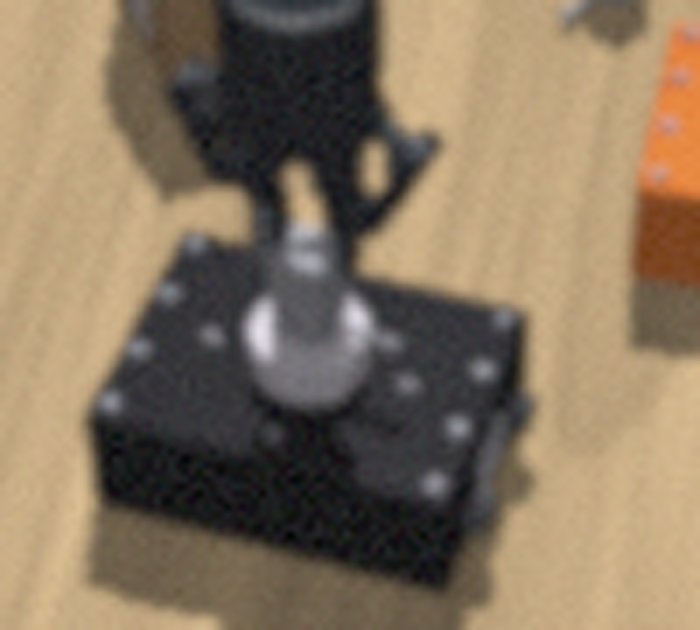

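```bash
python3 -m inch '[[0.0003,-0.0004,-0.0001,0,0,-8,0.02],[0.0003,-0.0004,-0.0002,0,0,-18,0.02],[0.0003,-0.0004,-0.0004,0,0,-28,0.02],[0.0003,-0.0004,-0.0005,0,0,-38,0.02],[0.0003,-0.0004,-0.0006,0,0,-48,0.02],[0.0003,-0.0004,-0.0008,0,0,-58,0.02],[0.0003,-0.0004,-0.0009,0,0,-68,0.02],[0.0003,-0.0004,-0.0011,0,0,-78,0.02],[0.0003,-0.0004,-0.0012,0,0,-88,0.02],[0.0003,-0.0004,-0.0013,0,0,-96,0.02]]' >/dev/null; python3 -m inch '[[0,0,0,0,0,-4,0.02],[0,0,-0.0001,0,0,-6.6,0.02],[0,0,-0.0001,0,0,-6.6,0.02]]' >/dev/null; python3 st.py 5
```

```text
18.75 pos [0.5116 0.0014 0.1335] yaw 177.72 j6 -6.93 F [-2.11 -1.37 -2.21] Tz [-0.079 -0.    -0.093 -0.093 -0.081] J6 [-0.2074 -0.1005 -0.0636 -0.0538 -0.0534] w 0.0262
```

```bash
python3 -m inch '[[0,0,0,0,0,5,0.02],[0,0,0,0,0,5,0.02],[0,0,0,0,0,5,0.065],[0,0,0,0,0,5,0.065],[0,0,0,0,0,-5,0.065],[0,0,0,0,0,-15,0.065],[0,0,0,0,0,-25,0.065],[0,0,0,0,0,-35,0.065],[0,0,0,0,0,-45,0.065],[0,0,0,0,0,-55,0.065]]' >/dev/null; python3 st.py 1;python3 -m inch '[[0,0,0,0,0,-10,0.065],[0,0,0,0,0,-20,0.065],[0,0,0,0,0,-30,0.065],[0,0,0,0,0,-30,0.02],[0,0,0,0,0,-30,0.02],[0,0,0,0,0,-30,0.02],[0,0,0,0,0,-30,0.02]]' >/dev/null; python3 st.py 3
```

```text
20.05 pos [0.512  0.0019 0.1338] yaw -126.37 j6 -62.82 F [-0.29  0.07 -0.15] Tz [0.] J6 [1.6218] w 0.065
21.07 pos [0.5118 0.0019 0.1339] yaw -97.26 j6 -91.93 F [-0.55  0.34  5.35] Tz [ 0.009 -0.051 -0.044] J6 [-0.0028 -0.012  -0.0063] w 0.0264
```

```bash
python3 -m inch '[[0,0,-0.0003,0,0,7,0.02],[0,0,-0.0002,0,0,17,0.02],[0,0,-0.0001,0,0,27,0.02],[0,0,0.0001,0,0,37,0.02],[0,0,0.0002,0,0,47,0.02],[0,0,0.0004,0,0,57,0.02],[0,0,0.0005,0,0,67,0.02],[0,0,0.0007,0,0,77,0.02],[0,0,0.0008,0,0,87,0.02],[0,0,0.0009,0,0,97,0.02]]' >/dev/null; python3 st.py 1; python3 -m inch '[[0,0,0.0001,0,0,10,0.02],[0,0,0.0003,0,0,20,0.02],[0,0,0.0004,0,0,30,0.02],[0,0,0.0006,0,0,40,0.02],[0,0,0.0007,0,0,50,0.02],[0,0,0.0008,0,0,60,0.02],[0,0,0.001,0,0,70,0.02],[0,0,0.0011,0,0,80,0.02],[0,0,0.0012,0,0,87,0.02],[0,0,0.0013,0,0,90,0.02]]' >/dev/null; python3 st.py 5
```

```text
22.38 pos [0.5115 0.0022 0.1327] yaw 164.95 j6 5.87 F [-0.94  2.11  3.54] Tz [0.041] J6 [-1.5528] w 0.0264
23.88 pos [0.512  0.0021 0.1315] yaw 75.91 j6 94.91 F [1.38 2.66 3.4 ] Tz [ 0.133  0.043 -0.007  0.061  0.03 ] J6 [-0.1943  0.6825  0.3003  0.1006  0.0347] w 0.0262
```

```bash
python3 -m inch '[[0,0,-0.0003,0,0,-8,0.02],[0,0,-0.0005,0,0,-18,0.02],[0,0,-0.0006,0,0,-28,0.02],[0,0,-0.0008,0,0,-38,0.02],[0,0,-0.0009,0,0,-48,0.02],[0,0,-0.0011,0,0,-58,0.02],[0,0,-0.0012,0,0,-68,0.02],[0,0,-0.0013,0,0,-78,0.02],[0,0,-0.0015,0,0,-88,0.02],[0,0,-0.0016,0,0,-96,0.02]]' >/dev/null; python3 -m inch '[[0,0,0,0,0,-4,0.02],[0,0,-0.0001,0,0,-6.3,0.02],[0,0,-0.0001,0,0,-6.3,0.02]]' >/dev/null; python3 st.py 5
python3 -m inch '[[0,0,0,0,0,5,0.02],[0,0,0,0,0,5,0.02],[0,0,0,0,0,5,0.065],[0,0,0,0,0,5,0.065],[0,0,0,0,0,-5,0.065],[0,0,0,0,0,-15,0.065],[0,0,0,0,0,-25,0.065],[0,0,0,0,0,-35,0.065],[0,0,0,0,0,-45,0.065],[0,0,0,0,0,-55,0.065]]' >/dev/null;python3 -m inch '[[0,0,0,0,0,-10,0.065],[0,0,0,0,0,-20,0.065],[0,0,0,0,0,-30,0.065],[0,0,0,0,0,-30,0.065],[0,0,0,0,0,-30,0.065]]' >/dev/null; python3 st.py 3 pics/b2.png
```

```text
25.75 pos [0.5114 0.002  0.1328] yaw 178.06 j6 -7.25 F [-0.01  3.71  0.19] Tz [-0.063 -0.081 -0.037 -0.066 -0.017] J6 [-0.2038 -0.1074 -0.072  -0.0606 -0.0581] w 0.026
27.77 pos [0.5117 0.0018 0.1331] yaw -97.03 j6 -92.17 F [-0.12  0.3   0.45] Tz [-0.004  0.029 -0.016] J6 [0.0159 0.0391 0.0398] w 0.065
```

View pics/b2.png

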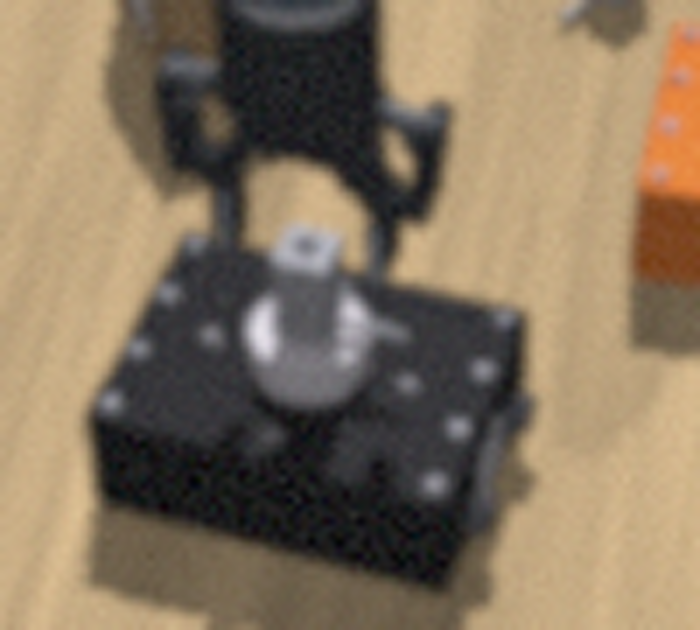

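```bash
python3 -m inch '[[0,0,0,0,0,0,0.03],[0,0,0,0,0,0,0.02],[0,0,0,0,0,0,0.02],[0,0,0,0,0,0,0.02]]' 60 >/dev/null; python3 st.py 2; python3 -m inch '[[0,0,-0.0003,0,0,7,0.02],[0,0,-0.0002,0,0,16,0.02],[0,0,-0.0001,0,0,25,0.02],[0,0,0.0001,0,0,34,0.02],[0,0,0.0002,0,0,43,0.02],[0,0,0.0003,0,0,52,0.02],[0,0,0.0004,0,0,61,0.02],[0,0,0.0006,0,0,70,0.02],[0,0,0.0007,0,0,79,0.02],[0,0,0.0008,0,0,86,0.02]]' >/dev/null;  python3 -m inch '[[0,0,0.0001,0,0,8,0.02],[0,0,0.0002,0,0,15,0.02],[0,0,0.0003,0,0,20,0.02],[0,0,0.0004,0,0,24,0.02],[0,0,0.0004,0,0,26,0.02],[0,0,0.0004,0,0,26,0.02]]' >/dev/null; python3 st.py 5
```

```text
28.38 pos [0.5118 0.0019 0.1333] yaw -96.93 j6 -92.26 F [-1.03  0.02  4.56] Tz [-0.05   0.007] J6 [-0.0086 -0.0095] w 0.0264
30.62 pos [0.5119 0.002  0.132 ] yaw 151.11 j6 19.7 F [1.38 1.55 2.25] Tz [ 0.083 -0.003  0.04   0.041  0.094] J6 [0.1557 0.0738 0.0484 0.0439 0.0461] w 0.026
```

```bash
echo 'sys.exit(1 if J[-1]>0.115 else 0)' >> st.py
python3 -m inch '[[0,0,0,0,0,1.5,0.02],[0,0,0.00005,0,0,3,0.02],[0,0,0.00005,0,0,3,0.02]]' >/dev/null; python3 st.py 3 && python3 -m inch '[[0,0,0,0,0,1.5,0.02],[0,0,0.00005,0,0,3,0.02],[0,0,0.00005,0,0,3,0.02]]' >/dev/null && python3 st.py 3 && python3 -m inch '[[0,0,0,0,0,1.5,0.02],[0,0,0.00005,0,0,3,0.02],[0,0,0.00005,0,0,3,0.02]]' >/dev/null && python3 st.py 3
```

```text
31.15 pos [0.5118 0.0019 0.1319] yaw 148.08 j6 22.73 F [2.6  2.09 2.33] Tz [0.051 0.031 0.012] J6 [0.131  0.073  0.0501] w 0.0259
31.68 pos [0.5118 0.0019 0.1319] yaw 145.08 j6 25.73 F [3.   3.   3.34] Tz [ 0.067 -0.006 -0.008] J6 [0.1268 0.0693 0.0471] w 0.0265
32.2 pos [0.5117 0.0019 0.1318] yaw 142.08 j6 28.72 F [4.23 2.69 3.43] Tz [-0.01   0.017  0.098] J6 [0.121  0.064  0.0412] w 0.0261
```

```bash
python3 -m inch '[[-0.0002,0.0004,0,0,0,1.5,0.02],[-0.0002,0.0004,0,0,0,3,0.02],[-0.0002,0.0004,0,0,0,3,0.02]]' >/dev/null; python3 st.py 3 && python3 -m inch '[[0,0,0,0,0,1.5,0.02],[0,0,0.00005,0,0,3,0.02],[0,0,0.00005,0,0,3,0.02]]' >/dev/null && python3 st.py 3 && python3 -m inch '[[0,0,0,0,0,1.5,0.02],[0,0,0.00005,0,0,3,0.02],[0,0,0.00005,0,0,3,0.02]]' >/dev/null && python3 st.py 3&& python3 -m inch '[[0,0,0,0,0,1.5,0.02],[0,0,0.00005,0,0,3,0.02],[0,0,0.00005,0,0,3,0.02]]' >/dev/null && python3 st.py 3
```

```text
32.73 pos [0.5119 0.0019 0.1317] yaw 139.08 j6 31.75 F [1.62 0.86 5.13] Tz [0.036 0.108 0.006] J6 [0.12   0.0584 0.0338] w 0.0262
33.25 pos [0.5119 0.002  0.1317] yaw 136.03 j6 34.79 F [1.24 0.55 5.23] Tz [0.044 0.075 0.005] J6 [0.0902 0.0525 0.0436] w 0.0262
33.77 pos [0.5119 0.0019 0.1316] yaw 133.03 j6 37.8 F [1.76 0.65 5.22] Tz [0.072 0.053 0.055] J6 [0.0858 0.0481 0.0394] w 0.0259
34.3 pos [0.512  0.0019 0.1316] yaw 130.03 j6 40.8 F [ 1.17 -0.29  4.94] Tz [0.071 0.102 0.022] J6 [0.0862 0.0485 0.0397] w 0.0262
```

```bash
python3 -m inch '[[0,0,-0.0002,0,0,1.5,0.02],[0,0,-0.0002,0,0,3,0.02],[0,0,-0.0002,0,0,3,0.02]]' >/dev/null; python3 st.py 3 && python3 -m inch '[[0,0,0,0,0,1.5,0.02],[0,0,0.00004,0,0,3,0.02],[0,0,0.00004,0,0,3,0.02]]' >/dev/null && python3 st.py 3 && python3 -m inch '[[0,0,0,0,0,1.5,0.02],[0,0,0.00004,0,0,3,0.02],[0,0,0.00004,0,0,3,0.02]]' >/dev/null && python3 st.py 3&& python3 -m inch '[[0,0,0,0,0,1.5,0.02],[0,0,0.00004,0,0,3,0.02],[0,0,0.00004,0,0,3,0.02]]' >/dev/null && python3 st.py 3 && python3 -m inch '[[0,0,0,0,0,1.5,0.02],[0,0,0.00004,0,0,3,0.02],[0,0,0.00004,0,0,3,0.02]]' >/dev/null && python3 st.py 3
```

```text
34.83 pos [0.5119 0.002  0.1316] yaw 127.08 j6 43.75 F [ 1.2  -0.2   2.75] Tz [0.071 0.096 0.081] J6 [0.1858 0.1285 0.1071] w 0.0265
35.35 pos [0.512  0.002  0.1317] yaw 124.08 j6 46.76 F [ 0.56 -0.98  1.03] Tz [0.16  0.181 0.246] J6 [0.2595 0.1988 0.1775] w 0.0261
```

```bash
python3 -m inch '[[0,0,0,0,0,0.7,0.02],[0,0,0,0,0,1.3,0.02],[0,0,0,0,0,1.3,0.02]]' >/dev/null; python3 st.py 6
```

```text
36.02 pos [0.512  0.0021 0.1317] yaw 122.78 j6 48.06 F [ 0.32 -1.52 -0.1 ] Tz [0.252 0.265 0.184 0.241 0.213 0.244] J6 [0.2648 0.2407 0.2323 0.2296 0.2289 0.2289] w 0.026
```

```bash
python3 -m inch '[[0,0,0,0,0,0.5,0.02],[0,0,0,0,0,1,0.02],[0,0,0,0,0,1,0.02]]' >/dev/null; python3 st.py 6
```

```text
36.7 pos [0.512  0.0021 0.1317] yaw 121.77 j6 49.06 F [-0.46 -1.77 -0.41] Tz [0.212 0.23  0.217 0.234 0.247 0.29 ] J6 [0.2828 0.2629 0.2557 0.2534 0.2528 0.2528] w 0.0262
```

```bash
python3 -m inch '[[0,0,0,0,0,0,0.03],[0,0,0,0,0,0,0.045],[0,0,0,0,0,0,0.07],[0,0,0,0,0,0,0.0854],[0,0,0,0,0,0,0.0854]]' | tail -5; python3 st.py 2 pics/rel.png;  python3 -m inch '[[0,0,-0.01,0,0,0,0.0854],[0,0,-0.03,0,0,0,0.0854],[0,0,-0.06,0,0,0,0.0854],[0,0,-0.09,0,0,0,0.0854],[0,0,-0.12,0,0,0,0.0854],[0,0,-0.12,0,0,0,0.0854]]' | tail -5; python3 st.py 2 pics/rel2.png
```

```text
t: 37.33
position: [0.5121, 0.0021, 0.1318]
orientation: [180.0, -0.0, 121.8]
wrist_force: [-0.5, -0.1, -0.3]
gripper_width: 0.0853
37.42 pos [0.5121 0.0021 0.1317] yaw 121.77 j6 49.06 F [ 0.17 -0.49  0.01] Tz [-0.033  0.062] J6 [0.0005 0.0004] w 0.0859
t: 38.17
position: [0.513, 0.002, 0.2545]
orientation: [179.8, 0.2, 121.8]
wrist_force: [1.0, 0.5, -0.9]
gripper_width: 0.0858
38.27 pos [0.512  0.0021 0.2518] yaw 121.77 j6 49.06 F [-0.31 -0.1  -0.15] Tz [ 0.032 -0.045] J6 [0. 0.] w 0.0855
```

View pics/rel2.png

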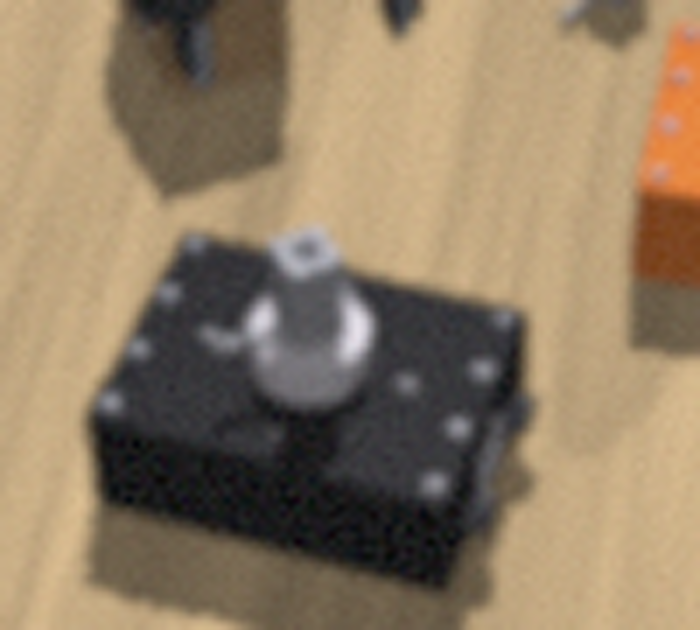

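```bash
python3 -m inch '[[-0.02,-0.012,-0.02,0,0,0,0.0854],[-0.06,-0.037,-0.04,0,0,0,0.0854],[-0.1,-0.062,-0.04,0,0,0,0.0854],[-0.14,-0.086,-0.04,0,0,0,0.0854],[-0.17,-0.105,-0.04,0,0,0,0.0854],[-0.17,-0.105,-0.04,0,0,0,0.0854]]' | tail -5
python3 - <<'E'
from h import *
for n in("top","side"):
    im,d=viewer.get_image(n); cv2.imwrite(f"pics/{n}9.png",im[:,:,::-1])
    if n=="top": cv2.imwrite("pics/top9c.png",crop(im,315,145,400,245,6))
E
```

```text
t: 39.02
position: [0.5119, -0.1997, 0.2901]
orientation: [-179.9, -0.1, 121.6]
wrist_force: [0.8, -0.6, 0.5]
gripper_width: 0.0856
```

View pics/top9.png

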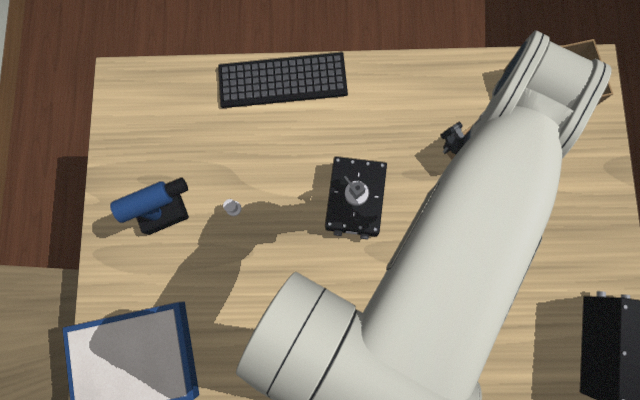

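View pics/top9c.png

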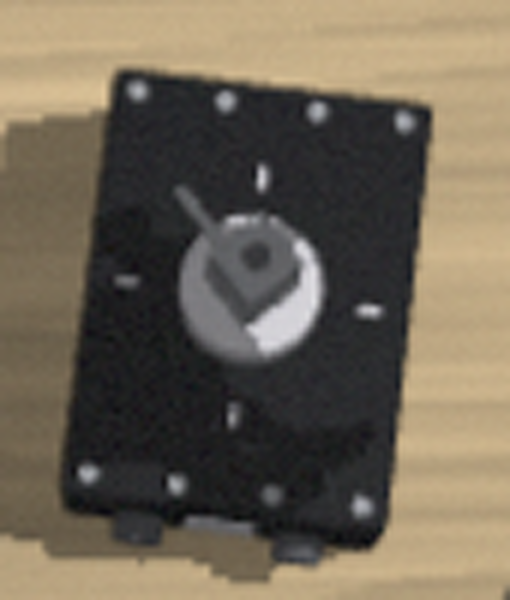

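View pics/side9.png

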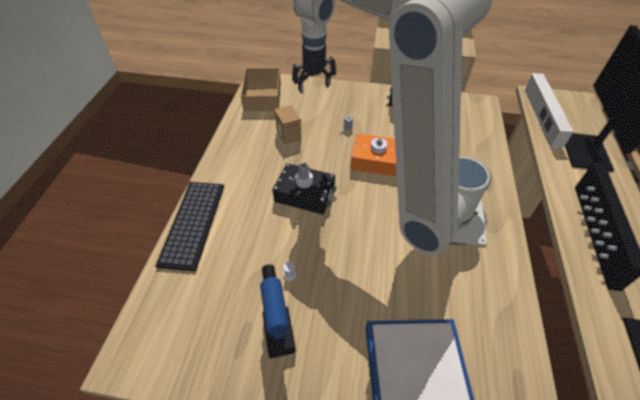

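Run:
```python
from h import *
W=np.array([atz("top",315+(x-2.5)/6,145+(y-2.5)/6,.103)[:2] for x,y in[(180,190),(218,236)]]); print(W)
d=W[0]-W[1]; print(np.degrees(np.arctan2(d[1],d[0]))); d=W[0]-[.512,.0015]; print(np.degrees(np.arctan2(d[1],d[0])),np.hypot(*d))
```

```text
[[0.55118554 0.02933076]
 [0.53118345 0.01394738]]
37.56346304987555
35.383521813836865 0.048063057611633604
```

```bash
python3 -c "
from station import manip
print(manip.get_state()['t']); print(manip.finish_job())"
```

```text
39.125
the job is handed in; nothing more can be done
None
```

I stood the left-hand wrench on the tap in the black unit and ran the tap to the bottom, then handed in at 39.1 s of the 72 s allowed. The strokes were half a turn forward, a quarter back, half forward, a quarter back, then forward until it bottomed. I let go and regripped the wrench once after each quarter turn back.

**Bottom:** I felt it at a tap turn of about 5.4 rad, inside the expected 5.1 to 6.25. I stopped there at about 0.25 N m, with the wrist sensor at 0.24 and joint 6 at 0.253.

**Last pictures:** they show the wrench standing on the tap with the hand clear of it. The spacer, drill and second wrench look where they were, and so do the orange unit and the carton where the pictures show them. I judged those by eye and did not measure them. The last arm pose hides the second wrench, the orange unit and the carton from the top camera, but they show in the side view.

**Not measured, or not in agreement:**
- Stroke lengths come from the tool's yaw, corrected for the wrench's free play. That should be good to about 1–2°, and the play itself was taken from the task text.
- After I let go, the wrench's index arm measured 35–37° in the top view, against 31.8° when it was held. That is springback of a few degrees, about what the load at the bottom would cause. By my estimate the tap still rests on the bottom, but I did not regrip the wrench to test it.
- While tightening, the torque climbed at about 1.4–2.3 N m per rad rather than the stated 3.5, probably from give in the grip.

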